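Square up the serving boards in the corner stand

ROBOT

A 6-joint arm with a two-finger parallel gripper is mounted at the origin on the work surface. World frame = base frame: x ahead of the robot, y to its left, z up, the work surface at z = 0. Lengths are in mm, angles in rad, forces in N, time in s.
With the tool pointing down it reaches from about 300 to 775 mm from the base axis. Payload 14.6 kg.
Tool frame: the origin (TCP) lies midway between the tips of the shut fingers; the grasp point (between the pads) lies 19 mm behind it; z points along the fingers, y is the line along which they close (so a half turn about z gives the same grasp; the last joint's range is limited). The gripper opens to 94 mm and grips with 3 to 60 N. Pads are 16 mm wide; open, the fingers measure 119 mm over their backs; the gripper's body (75 mm by 177 mm) begins 78 mm behind the grasp point.
Start: joints at [1.258, 0.3, 1.521, -0, 1.321, -0.067], TCP at [133.831, 533.459, 205.446] pointing down, gripper open.
Joint ranges: [-3.03, 3.03], [-0.79, 2.21], [0.23, 2.52], [-1.04, 4.18], [0, 3.07], [-2.55, 2.55]. Speed limits (rad/s): [2.22, 2.22, 2.57, 3.14, 3.14, 3.14].

INTERFACE

Orientations are given as [roll, pitch, yaw] about the fixed x, y, z axes, in that order (R = Rz(yaw) Ry(pitch) Rx(roll)).
In Python, from cell import manip, camera gives the robot as it stands.
- The arm moves only by the tool move_arm, never from a script. Its arguments are lists of equal length, an entry for each row: "dp": the shift along the world's x, y, z in mm, a list of three; "rotation": the turn, a rotation vector about the world's x, y, z in rad, a list of three; "hand": the opening, from 0 (shut) to 1 (fully open). A call has 1 to 10 rows; each row shifts and turns the commanded pose from where the row before left it; what a row does not reach is not made up. A row lasts 1/8 s, in which the tool goes at most 62.5 mm and 10.7 degrees, less where a joint would pass 70% of its speed; a pose out of reach is approached as far as the arm can. A call with a gripper value outside its range is refused whole. The fingers move at their own pace and stop on an object; "newtons" is the grip in N (left out, the last holds). Time passes only in rows, so rows that do not move let the fingers close. It gives the time, the measured TCP pose, the force, the opening and the grip force at its end, in the units of the state.
- manip.read_state(): the state, without advancing time (a new reading comes with each control period).
- camera(name): name is "scene" or "side" or "wrist"; returns a dict with "image" (400x640x3 uint8, red, green, blue), "fx", "fy", "cx", "cy" (pixels), "R" (3x3) and "t" (3): a world point X has camera coordinates R X + t; the wrist camera has in their place "mount" (4x4, takes a point from camera to tool coordinates, whose origin is the TCP and whose axes are the flange's). Camera axes: x right, y down, z forward; pixel columns grow to the right and rows downward; lengths in mm; the calibration is good to about 2 mm. A picture is of the moment at which its call begins: read the wrist's pose just before it. There is no depth.
- manip.sign_off(): hands the job in; it is judged then, once.
The state is a dict: "clock": time; "joints": joint angles; "qd": joint speeds; "effort": joint torques, N m; "eef_pos": TCP position; "eef_rot": TCP orientation; "wrist_force": force on the tool from outside, world axes, zero at the start; "moment": the same for the moment, N m; "finger_gap": finger opening in mm; "finger_force": force on a finger pad.
Only numpy, scipy, OpenCV 4.12 (cv2) and the standard library are available. Lean on these libraries where they do the work, as an engineer would, in place of code of your own. Each camera call takes 0.05 s, during which the arm holds its last target. There are 200 camera calls.

TASK

Stack the three rectangular wooden serving boards flat in the white corner stand, the longest at the bottom, the middle one on it and the shortest on top, squared up so that each board has a long side flush against the long fence and an end flush against the short fence. Leave everything else on the bench where it is.

Things in the scene. Friction and masses are not known exactly. Their poses are not given: they have to be found in the camera images.
- stand_corner (a point): fixed white plastic corner stand: inner corner where the inner faces of its two upright fences meet, on top of its 4 mm thick floor. Long fence: inner face is the plane y = 0, from x = 0 to -220 mm. Short fence: inner face is the plane x = 0, from y = 0 to -120 mm. Both are 5 mm thick and 52 mm high above the bench, plus a seen-only bead of 4 mm radius
- stand_floor (a point): centre of the top of the stand's floor, which is 220 mm (x) by 120 mm (y), 4 mm above the bench, fenced on its +x and +y sides, open without a rim on its -x and -y sides
- long_mid (a point): centre (half-way up) of the long serving board: plain pale-wood rectangular slab 180 mm long (its x), 62 mm wide (its y), 14 mm thick (z), about 106 g (mass varies by 0.7 to 1.4 times), starts lying flat on the bench; the same either way round
- middle_mid (a point): centre (half-way up) of the middle serving board: plain pale-wood rectangular slab 145 mm long (its x), 62 mm wide (its y), 14 mm thick (z), about 86 g (mass varies by 0.7 to 1.4 times), starts lying flat on the bench; the same either way round
- short_mid (a point): centre (half-way up) of the short serving board: plain pale-wood rectangular slab 110 mm long (its x), 62 mm wide (its y), 14 mm thick (z), about 65 g (mass varies by 0.7 to 1.4 times), starts lying flat on the bench; the same either way round
- ramekin_a_mid (a point): bystander: small white ceramic bowl, 56 mm across, 38 mm high, centre half-way up; stands close beside the long board
- ramekin_b_mid (a point): bystander: another such bowl, close beside the middle board
- squeeze_bottle_mid (a point): bystander: clear upright bottle, 52 mm across, 170 mm high, centre half-way up; stands just behind the short fence
- pepper_mill_mid (a point): bystander: dark wooden pepper mill, 52 mm across, 148 mm high, centre half-way up
- steel_bowl_mid (a point): bystander: steel bowl, 110 mm across, 50 mm high, centre half-way up
- spice_jar_mid (a point): bystander: amber glass jar with steel cap, 56 mm across, 100 mm high, centre half-way up
- spoon: bystander: steel spoon 200 mm long lying on the bench along its x axis, at most 40 mm wide and 20 mm high, origin under its middle
Things that resemble listed ones, but are neither listed nor needed, are in the scene too. What is shaped like the part that bears short_mid but red is not meant. What is shaped like the part that bears long_mid but blue is not meant.

How it is judged:
By the outcome, as a careful person would: the job done as asked, in the order asked, and still so for the second after the job is handed in, with the robot touching nothing.
It also fails if it takes over 72 s, if anything falls off the work surface, if the arm or the gripper's body presses on something with over 40 N, if the wrist force passes 120 N, or if a joint passes its speed limit or range.

## Working session

There is one attempt and no reset: what is moved stays moved. The work goes in short steps, Python scripts to look and compute and a tool call to move; the robot and the scene stay as the last step left them, time stands still between calls to the robot, and variables do not carry over. Pictures are saved under pics/ and viewed, at most 10 in all, crops included, and the job is handed in when it is done.

Besides the shell and the picture viewer there is one more tool, called after "Request:" as name(argument=value, ...), one argument or row to a line, values as JSON. move_arm: Moves the arm, as the interface text tells. Its arguments: {"type":"object","properties":{"dp":{"type":"array","items":{"type":"array","items":{"type":"number"}}},"rotation":{"type":"array","items":{"type":"array","items":{"type":"number"}}},"hand":{"type":"array","items":{"type":"number"}},"newtons":{"type":"number"}},"required":["dp","rotation","hand"]}

```bash
mkdir -p pics; ls; python3 - <<'E'
from cell import manip,camera
import cv2,numpy as np
for n in ["scene","side"]:
    c=camera(n); cv2.imwrite(f"pics/{n}0.png",c["image"][:,:,::-1])
    R=np.array(c["R"]);print(n,c["fx"],c["fy"],c["cx"],c["cy"],(-R.T@np.array(c["t"])).round(),R.round(3).tolist())
c=camera("wrist");print(np.array(c["mount"]).round(3).tolist());print(manip.read_state())
E
```

```text
pics
scene 368.3235948020241 368.3235948020241 318.3215969890764 201.90339226653415 [1204. -195.  740.] [[0.214, 0.977, 0.021], [0.674, -0.132, -0.727], [-0.707, 0.169, -0.686]]
side 479.89796701117905 479.89796701117905 323.1437807548038 191.4879364850445 [-312. -906.  972.] [[0.715, -0.699, -0.001], [-0.416, -0.424, -0.805], [0.562, 0.576, -0.593]]
[[0.0, -0.966, -0.26, 74.801], [1.0, 0.0, -0.0, 0.516], [0.0, -0.26, 0.966, -179.665], [0.0, 0.0, 0.0, 1.0]]
{'clock': 0.15, 'joints': array([ 1.25839979e+00,  3.00335735e-01,  1.52140981e+00,  2.93171258e-05,
        1.32071503e+00, -6.65758856e-02]), 'qd': array([ 8.30257365e-05, -4.73669734e-04, -1.16873454e-03,  8.19243309e-04,
       -1.32195023e-03,  4.87129715e-04]), 'effort': array([-2.30572296e-03, -5.31961048e+01, -3.52817917e+01,  7.07415375e-02,
        2.36587093e-02, -7.10950599e-05]), 'eef_pos': array([133.76702666, 533.28666339, 205.0330432 ]), 'eef_rot': array([-3.14072855e+00, -8.60756797e-05,  2.89576470e+00]), 'wrist_force': array([-0.57594844, -0.40562262,  0.27658858]), 'moment': array([0.00035388, 0.00533953, 0.00536152]), 'finger_force': 0.0, 'finger_gap': 94.1344728705154}
```

View pics/scene0.png

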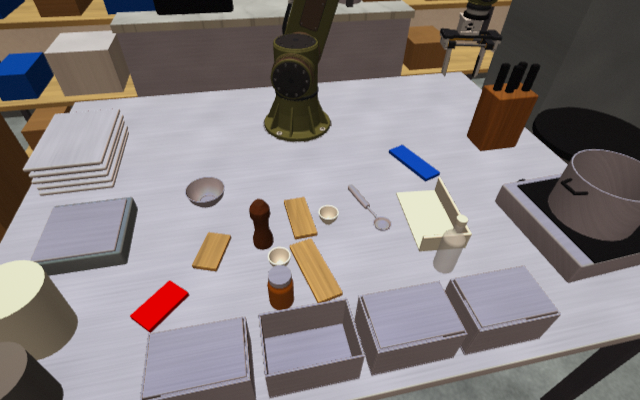

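View pics/side0.png

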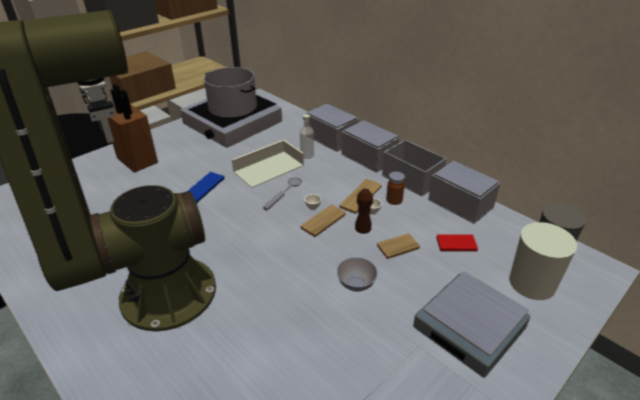

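The scene view shows three pale-wood boards: short at (212,251), middle at (300,217) and long at (316,270). The stand is at (433,220). Lookalikes are the red board (160,305) and the blue board (414,162), both ruled out by colour. In the side view the boards are at (398,245), (323,220) and (361,195), and the stand is at (268,165).

```bash
cat > h.py <<'E'
from cell import manip,camera
import cv2,numpy as np
from scipy.spatial.transform import Rotation as Ro
def cam(n):
    s=manip.read_state(); c=camera(n)
    if n=="wrist":
        T=np.eye(4);T[:3,:3]=Ro.from_euler("xyz",s["eef_rot"]).as_matrix();T[:3,3]=s["eef_pos"]
        M=np.linalg.inv(T@np.array(c["mount"]));c["R"]=M[:3,:3];c["t"]=M[:3,3]
    c["R"]=np.array(c["R"]);c["t"]=np.array(c["t"]);return c
def ray(c,uv,z):
    uv=np.atleast_2d(np.array(uv,float))
    d=np.c_[(uv[:,0]-c["cx"])/c["fx"],(uv[:,1]-c["cy"])/c["fy"],np.ones(len(uv))]@c["R"]
    o=-c["R"].T@c["t"]; return (o+d*((z-o[2])/d[:,2])[:,None])[:,:2]
def proj(c,X):
    q=np.atleast_2d(X)@c["R"].T+c["t"];return np.c_[q[:,0]/q[:,2]*c["fx"]+c["cx"],q[:,1]/q[:,2]*c["fy"]+c["cy"]]
def blobs(m,amin):
    m=cv2.morphologyEx(m.astype(np.uint8)*255,cv2.MORPH_OPEN,np.ones((3,3)))
    return [k for k in cv2.findContours(m,cv2.RETR_EXTERNAL,cv2.CHAIN_APPROX_NONE)[0] if cv2.contourArea(k)>amin]
def hsv(c): return cv2.cvtColor(c["image"],cv2.COLOR_RGB2HSV)
def rect(P):
    (x,y),(w,h),a=cv2.minAreaRect(P.astype(np.float32))
    if w<h: w,h,a=h,w,a+90
    return np.round([x,y,w,h,(a+90)%180-90],1)
def wood(c,zt,amin=150):
    H=hsv(c);m=(H[...,0]>9)&(H[...,0]<24)&(H[...,1]>80)&(H[...,2]>110)
    for k in blobs(m,amin):
        print(k.reshape(-1,2).mean(0).round(),rect(ray(c,k.reshape(-1,2),zt)))
def white(c,zt,amin=150):
    H=hsv(c);m=(H[...,0]>20)&(H[...,0]<45)&(H[...,1]>15)&(H[...,2]>150)
    for k in blobs(m,amin):
        print('W',k.reshape(-1,2).mean(0).round(),rect(ray(c,k.reshape(-1,2),zt)))
        print(cv2.approxPolyDP(k,4,True).reshape(-1,2).tolist())
E
python3 - <<'E'
from h import *
for n in ["scene","side"]:
    c=cam(n);print(n);wood(c,14);white(c,4)
    if n=="scene":
        H=hsv(c)
        for p in [(212,251),(420,220),(432,240),(452,200),(316,270)]:print(p,H[p[1],p[0]])
        a=c["image"][170:330,180:480,::-1];cv2.imwrite("pics/crop0.png",cv2.resize(a,(800,427),interpolation=cv2.INTER_CUBIC))
        # rough base points: bystanders
        for nm,uv in dict(mill=(263,246),ramA=(278,264),ramB=(328,221),jar=(281,304),bottle=(445,269),bowl=(205,206),sp1=(351,188),sp2=(384,226)).items():print(nm,ray(c,uv,2).round())
E
```

```text
scene
[315. 270.] [680.6 -75.8 180.1  64.   12.4]
[211. 251.] [ 576.7 -316.3  115.3   60.8  -21.1]
[300. 218.] [503.3 -79.2 151.6  62.4   3.1]
[ 44. 117.] [-179.1 -906.9  166.1  108.3   -0. ]
[510.  93.] [-58.2 946.8 188.  128.   80.4]
[71. 96.] [-417.6 -859.   513.3  256.5  -89.9]
[420.  71.] [-321.3  646.8  198.5  113.6   72.9]
[486.  60.] [-388.5 1024.8  284.1   43.4  -36.9]
[463.  59.] [-434.1  916.1  398.6  135.6  -36.8]
[424.  34.] [-784.8  866.6  322.5  177.   -22.6]
[436.   2.] [-1339.7  1219.7   458.8   116.7    82.2]
[59. 16.] [-1480.2 -1169.2   680.7   488.3    82.2]
W [ 17. 286.] [ 577.2 -745.2  166.2   87.6   19.5]
[[36, 262], [0, 265], [0, 318], [38, 291], [44, 273]]
W [425. 216.] [559.6 273.6 211.  121.5  -5.5]
[[434, 190], [397, 193], [417, 246], [423, 236], [454, 232]]
(212, 251) [ 18 141 188]
(420, 220) [ 31  27 232]
(432, 240) [ 20  64 120]
(452, 200) [ 29  23 229]
(316, 270) [ 18 141 195]
mill [[ 578. -188.]]
ramA [[ 643. -158.]]
ramB [[524.  -3.]]
jar [[ 754. -167.]]
bottle [[739. 242.]]
bowl [[ 398. -334.]]
sp1 [[402.  98.]]
sp2 [[572. 143.]]
side
[398. 245.] [ 570.  -315.4  106.1   59.4  -20.1]
[323. 219.] [495.4 -78.8 142.3  59.6   3.1]
[360. 194.] [676.2 -76.3 176.8  60.4  12.1]
[178.  82.] [ 755.  1166.3  612.6  273.5   37.9]
[173.  21.] [ 1.2357e+03  2.1017e+03  7.9300e+02  2.0370e+02 -9.0000e-01]
W [549. 240.] [ 919.4 -610.4  154.6  153.   -89.1]
[[521, 231], [525, 243], [542, 254], [567, 256], [576, 248], [569, 233], [551, 224], [531, 223]]
W [268. 169.] [562.7 276.  219.8 120.1  -5.7]
[[299, 163], [282, 152], [236, 173], [255, 185]]
```

View pics/crop0.png

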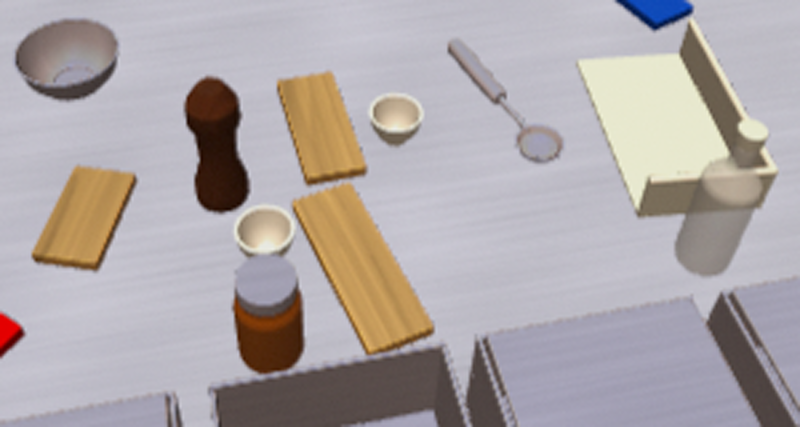

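The crop confirms the choice: the three pale-wood boards are unobstructed, and ramekin A touches close to the long board and ramekin B to the middle one. The stand's short fence is at +x and its long fence at +y. Next I'll look at the stand from close by.

Request:
move_arm(
  dp=[
    [43,-26,9],
    [43,-26,9],
    [43,-26,9],
    [43,-26,9],
    [43,-26,9],
    [43,-26,0],
    [43,-26,0],
    [43,-26,0],
    [43,-26,0],
    [43,-23,0],
  ],
  rotation=[
    [0,0,0.015],
    [0,0,0.015],
    [0,0,0.015],
    [0,0,0.015],
    [0,0,0.015],
    [0,0,0.015],
    [0,0,0.015],
    [0,0,0.015],
    [0,0,0.015],
    [0,0,0.012],
  ],
  hand=[1,1,1,1,1,1,1,1,1,1],
)

```text
clock: 1.5
eef_pos: [565.1, 275.3, 250.4]
eef_rot: [-3.142, -0.0, 3.043]
wrist_force: [-0.3, -0.2, 0.1]
finger_gap: 93.7
finger_force: 0.0
```

Request:
move_arm(
  dp=[
    [0,0,0],
    [0,0,0],
  ],
  rotation=[
    [0,0,0],
    [0,0,0],
  ],
  hand=[1,1],
)

```text
clock: 1.75
eef_pos: [563.4, 276.7, 250.2]
eef_rot: [-3.141, -0.001, 3.043]
wrist_force: [-0.4, 0.7, 0.6]
finger_gap: 93.8
finger_force: 0.0
```

```bash
python3 - <<'E'
from h import *
c=cam("wrist");print(c["fx"],c["cx"],c["cy"]);white(c,4)
cv2.imwrite("pics/w1.png",c["image"][:,:,::-1])
st=np.array([562.7,276]);a=np.deg2rad(-5.7);R=np.array([[np.cos(a),-np.sin(a)],[np.sin(a),np.cos(a)]])
for q in [(110,60),(-110,60),(110,-60),(-110,-60)]:
    p=st+R@q;print(q,p.round(),proj(c,[*p,4]).round())
E
```

```text
323.00050101792664 322.3368767001147 203.98822659401995
(110, 60) [678. 325.] [[364. 251.]]
(-110, 60) [459. 347.] [[370.  87.]]
(110, -60) [666. 205.] [[279. 251.]]
(-110, -60) [447. 227.] [[273.  87.]]
```

View pics/w1.png

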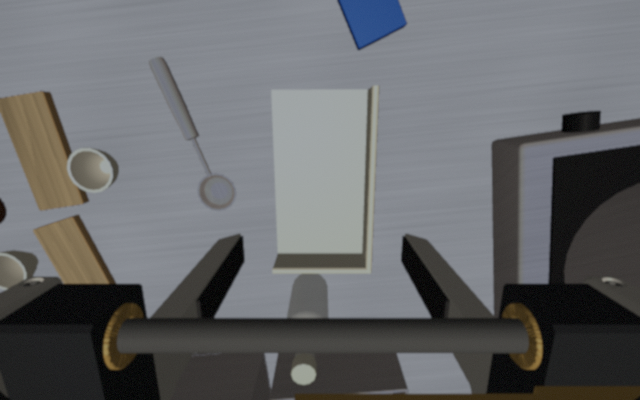

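The wrist view shows the stand floor at about x 273–368, y 89–253, close to the prediction, with the bottle below it at (306,330) and the ramekins at (90,170) and (8,270). I'll refine the stand pose from here.

```bash
python3 - <<'E'
from h import *
c=cam("wrist");I=c["image"].astype(int)
for p in [(320,170),(372,170),(376,150),(320,262),(320,269),(220,170),(420,170)]:print(p,I[p[1],p[0]])
m=((I[...,1]-I[...,2])>-2)&(I[...,1]>165)
for k in blobs(m,3000):
    h=cv2.approxPolyDP(k,5,True).reshape(-1,2);print(h.tolist(),ray(c,h,4).round().tolist(),rect(ray(c,k.reshape(-1,2),4)))
E
```

```text
(320, 170) [160 166 165]
(372, 170) [159 164 157]
(376, 150) [129 129 127]
(320, 262) [74 72 64]
(320, 269) [147 146 134]
(220, 170) [130 135 142]
(420, 170) [135 139 146]
```

```bash
python3 - <<'E'
from h import *
c=cam("wrist");I=c["image"].astype(int)
m=((I[...,1]-I[...,2])>-4)&(I[...,1]>145)&(I.min(2)>140)
m[:, :250]=0;m[:,400:]=0;m[:60]=0
for k in blobs(m,1500):
    h=cv2.approxPolyDP(k,4,True).reshape(-1,2);print(h.tolist(),ray(c,h,4).round().tolist(),rect(ray(c,k.reshape(-1,2),4)))
# edges by scanline: print brightness profile rows/cols
for v in (110,170,230): print(v,[ (u,int(I[v,u,1])) for u in list(range(268,284))+list(range(358,382))])
for u in (300,340): print(u,[(v,int(I[v,u,1])) for v in list(range(84,94))+list(range(246,274))])
E
```

```text
[[366, 90], [271, 90], [278, 252], [360, 251]] [[462.0, 342.0], [450.0, 224.0], [667.0, 204.0], [677.0, 320.0]] [563.9 272.2 219.5 120.5  -5.6]
110 [(268, 140), (269, 140), (270, 142), (271, 150), (272, 161), (273, 165), (274, 165), (275, 165), (276, 165), (277, 165), (278, 165), (279, 165), (280, 166), (281, 165), (282, 165), (283, 166), (358, 165), (359, 165), (360, 165), (361, 166), (362, 166), (363, 165), (364, 164), (365, 156), (366, 132), (367, 98), (368, 76), (369, 77), (370, 99), (371, 130), (372, 153), (373, 163), (374, 165), (375, 162), (376, 152), (377, 140), (378, 133), (379, 132), (380, 132), (381, 133)]
170 [(268, 139), (269, 139), (270, 138), (271, 139), (272, 140), (273, 146), (274, 158), (275, 164), (276, 165), (277, 166), (278, 166), (279, 165), (280, 164), (281, 165), (282, 166), (283, 166), (358, 165), (359, 165), (360, 165), (361, 166), (362, 164), (363, 154), (364, 128), (365, 96), (366, 78), (367, 81), (368, 107), (369, 139), (370, 157), (371, 165), (372, 164), (373, 159), (374, 143), (375, 131), (376, 133), (377, 137), (378, 137), (379, 139), (380, 138), (381,
[... 662 characters left out ...]
, (251, 163), (252, 151), (253, 124), (254, 90), (255, 72), (256, 70), (257, 72), (258, 71), (259, 72), (260, 73), (261, 71), (262, 70), (263, 71), (264, 71), (265, 70), (266, 76), (267, 98), (268, 125), (269, 147), (270, 160), (271, 164), (272, 158), (273, 142)]
340 [(84, 135), (85, 135), (86, 136), (87, 136), (88, 140), (89, 148), (90, 160), (91, 163), (92, 165), (93, 165), (246, 166), (247, 166), (248, 165), (249, 165), (250, 165), (251, 164), (252, 151), (253, 123), (254, 90), (255, 73), (256, 70), (257, 73), (258, 72), (259, 72), (260, 70), (261, 71), (262, 71), (263, 72), (264, 72), (265, 71), (266, 77), (267, 94), (268, 124), (269, 148), (270, 160), (271, 164), (272, 161), (273, 152)]
```

Request:
move_arm(
  dp=[
    [7,-44,0],
    [7,-44,0],
    [7,-44,0],
    [7,-44,0],
    [7,-44,0],
    [7,-44,0],
    [7,-44,0],
    [7,-44,0],
    [0,0,0],
    [0,0,0],
  ],
  rotation=[
    [0,0,0.039],
    [0,0,0.039],
    [0,0,0.039],
    [0,0,0.039],
    [0,0,0.039],
    [0,0,0.039],
    [0,0,0.039],
    [0,0,0.039],
    [0,0,0],
    [0,0,0],
  ],
  hand=[1,1,1,1,1,1,1,1,1,1],
)

```text
clock: 3.15
eef_pos: [619.7, -74.4, 250.7]
eef_rot: [3.141, 0.0, -2.928]
wrist_force: [-0.7, 0.3, 0.2]
finger_gap: 94.6
finger_force: 0.0
```

```bash
python3 - <<'E'
from h import *
c=cam("wrist");cv2.imwrite("pics/w2.png",c["image"][:,:,::-1])
H=hsv(c);m=(H[...,0]>9)&(H[...,0]<26)&(H[...,1]>50)&(H[...,2]>80)
for k in blobs(m,800):
    print(k.reshape(-1,2).mean(0).round(),k.reshape(-1,2).min(0),k.reshape(-1,2).max(0),rect(ray(c,k.reshape(-1,2),14)))
s=manip.read_state();print(s["eef_pos"].round(1),s["eef_rot"].round(3),s["joints"].round(2))
E
```

```text
[312. 213.] [289 151] [335 277] [677.6 -75.7 177.7  60.5  12.2]
[138.  96.] [98 44] [179 147] [ 572.4 -315.5  109.    62.2  -20.6]
[340.  74.] [307   9] [375 141] [498.2 -79.3 143.4  60.7   3.3]
[619.7 -74.2 250.7] [ 3.142  0.    -2.927] [-0.18  0.44  1.22  0.    1.48 -1.96]
```

View pics/w2.png

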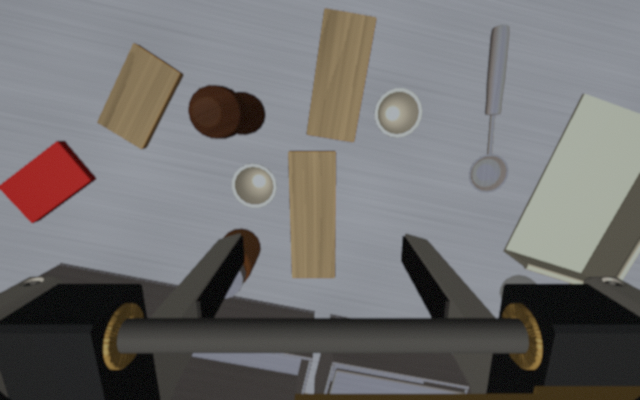

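The wrist view shows all three boards at (312,213), (340,74) and (140,96), with sizes that match. Ramekin A is at (254,186), ramekin B at (398,112), the mill at (215,110) and the jar near (245,250).

```bash
python3 - <<'E'
from h import *
c=cam("wrist")
L=[("A",(254,186),38),("B",(398,112),38),("mill",(215,110),148),("jar",(235,262),80)]
B=dict(long=(677.6,-75.7,12.2),mid=(498.2,-79.3,3.3),short=(572.4,-315.5,-20.6))
for n,uv,z in L:
    p=ray(c,uv,z)[0];print(n,p.round())
    for b,(x,y,a) in B.items():
        a=np.deg2rad(a);d=p-[x,y];print("  ",b,np.round([d@[np.cos(a),np.sin(a)],d@[-np.sin(a),np.cos(a)]]))
s=cam("scene")
for n,uv in (("jartop",(281,272)),("bottletop",(462,218))):
    for z in (100,170):print(n,z,ray(s,uv,z).round())
E
```

```text
A [ 646. -155.]
   long [-48. -71.]
   mid [143. -84.]
   short [ 12. 176.]
B [523.  -5.]
   long [-136.  102.]
   mid [29. 73.]
   short [-156.  273.]
mill [ 560. -179.]
   long [-136.  -76.]
   mid [  56. -103.]
   short [-59. 123.]
jar [ 730. -156.]
   long [ 35. -89.]
   mid [227. -89.]
   short [ 92. 205.]
jartop 100 [[ 739. -160.]]
jartop 170 [[ 790. -164.]]
bottletop 100 [[668. 296.]]
bottletop 170 [[727. 242.]]
```

Request:
move_arm(
  dp=[
    [53,-2.6,-30],
    [0,0,-45],
    [0,0,-50],
    [0,0,-45],
    [0,0,-30],
    [0,0,-20],
    [0,0,-12],
    [0,0,-11.5],
    [0,0,0],
    [0,0,0],
  ],
  rotation=[
    [0,0,0],
    [0,0,0],
    [0,0,0],
    [0,0,0],
    [0,0,0],
    [0,0,0],
    [0,0,0],
    [0,0,0],
    [0,0,0],
    [0,0,0],
  ],
  hand=[0.79,0.79,0.79,0.79,0.79,0.79,0.79,0.79,0.79,0.79],
)

```text
clock: 4.55
eef_pos: [673.2, -78.2, 7.8]
eef_rot: [-3.141, 0.001, -2.928]
wrist_force: [0.0, 0.2, 1.2]
finger_gap: 74.5
finger_force: 0.0
```

Request:
move_arm(
  dp=[
    [0,0,-1],
    [0,0,0],
    [0,0,0],
    [0,0,0],
    [0,0,0],
    [0,0,15],
    [0,0,30],
    [0,0,40],
    [0,0,30],
    [0,0,0],
  ],
  rotation=[
    [0,0,0],
    [0,0,0],
    [0,0,0],
    [0,0,0],
    [0,0,0],
    [0,0,0],
    [0,0,0],
    [0,0,0],
    [0,0,0],
    [0,0,0],
  ],
  hand=[0.6,0.6,0.6,0.6,0.6,0.6,0.6,0.6,0.6,0.6],
  newtons=40,
)

```text
clock: 5.8
eef_pos: [673.8, -78.4, 124.0]
eef_rot: [-3.14, 0.004, -2.928]
wrist_force: [0.3, 0.7, 0.3]
finger_gap: 61.3
finger_force: 40.0
```

Request:
move_arm(
  dp=[
    [-13,45,10],
    [-13,45,0],
    [-13,45,0],
    [-13,45,0],
    [-13,45,0],
    [-13,45,0],
    [-12,45,0],
    [-12.5,44.7,0],
    [0,0,0],
    [0,0,0],
  ],
  rotation=[
    [0,0,-0.039],
    [0,0,-0.039],
    [0,0,-0.039],
    [0,0,-0.039],
    [0,0,-0.039],
    [0,0,-0.039],
    [0,0,-0.039],
    [0,0,-0.039],
    [0,0,0],
    [0,0,0],
  ],
  hand=[0.6,0.6,0.6,0.6,0.6,0.6,0.6,0.6,0.6,0.6],
)

```text
clock: 7.05
eef_pos: [570.2, 280.8, 130.0]
eef_rot: [-3.141, -0.001, 3.043]
wrist_force: [0.1, -0.5, -0.3]
finger_gap: 61.3
finger_force: 40.0
```

Request:
move_arm(
  dp=[
    [1,0,-20],
    [0,0,-30],
    [0,0,-30],
    [0,0,-20],
    [0,0,-10],
    [0,0,-5],
    [0,0,-2.5],
    [0,0,-1],
    [0,0,0],
    [0,0,0],
  ],
  rotation=[
    [0,0,0],
    [0,0,0],
    [0,0,0],
    [0,0,0],
    [0,0,0],
    [0,0,0],
    [0,0,0],
    [0,0,0],
    [0,0,0],
    [0,0,0],
  ],
  hand=[0.6,0.6,0.6,0.6,0.6,0.6,0.6,0.6,0.6,0.6],
)

```text
clock: 8.3
eef_pos: [571.5, 281.6, 12.8]
eef_rot: [3.141, 0.0, 3.043]
wrist_force: [-0.2, 0.9, -0.1]
finger_gap: 61.2
finger_force: 40.0
```

```bash
python3 - <<'E'
from h import *
for n in ("scene","side"):
    c=cam(n);H=hsv(c);m=(H[...,0]>9)&(H[...,0]<24)&(H[...,1]>80)&(H[...,2]>100)
    for k in blobs(m,60):
        q=k.reshape(-1,2).mean(0)
        r=rect(ray(c,k.reshape(-1,2),18))
        if abs(r[0]-570)<120 and abs(r[1]-275)<90: print(n,q,r)
c=cam("side");cv2.imwrite("pics/s3.png",cv2.resize(c["image"][90:240,170:390,::-1],None,fx=3.5,fy=3.5,interpolation=cv2.INTER_CUBIC))
print(manip.read_state()["wrist_force"])
E
```

```text
scene [434.21505376 218.05376344] [573.3 280.2 138.9  66.9  -6. ]
side [259.15625 166.0625 ] [540.7 288.8 116.1  70.8  -6.8]
side [283.31914894 158.10638298] [637.1 270.3  96.1  63.1  50.2]
[ 0.0220068   0.37335835 -0.95007661]
```

Request:
move_arm(
  dp=[
    [0,0,-1],
    [0,0,-0.5],
    [0,0,0],
    [0,0,0],
    [0,0,0],
    [0,0,0],
    [0,0,0],
  ],
  rotation=[
    [0,0,0],
    [0,0,0],
    [0,0,0],
    [0,0,0],
    [0,0,0],
    [0,0,0],
    [0,0,0],
  ],
  hand=[0.6,0.6,0.73,0.73,0.73,0.73,0.73],
)

```text
clock: 9.32
eef_pos: [571.4, 281.5, 11.0]
eef_rot: [3.142, 0.0, 3.043]
wrist_force: [-0.9, -0.9, 0.1]
finger_gap: 68.6
finger_force: 0.0
```

Request:
move_arm(
  dp=[
    [0,0,10],
    [0,0,30],
    [0,0,40],
    [0,0,30],
    [0,0,0],
    [0,0,0],
    [0,0,0],
    [0,0,0],
  ],
  rotation=[
    [0,0,0],
    [0,0,0],
    [0,0,0],
    [0,0,0],
    [0,0,0],
    [0,0,0],
    [0,0,0],
    [0,0,0],
  ],
  hand=[0.73,0.73,0.73,0.73,0.1,0,0,0],
)

```text
clock: 10.32
eef_pos: [571.1, 281.5, 120.1]
eef_rot: [-3.141, -0.001, 3.043]
wrist_force: [-0.4, 1.0, -0.4]
finger_gap: 32.2
finger_force: 0.0
```

```bash
cat >> h.py <<'E'
C=np.array([678.9,323.0]);A=np.deg2rad(-5.6)
def loc(p): d=np.array(p)-C;return np.array([d@[np.cos(A),np.sin(A)],d@[-np.sin(A),np.cos(A)]])
def wst(zt,n="wrist"):
    c=cam(n);H=hsv(c);m=(H[...,0]>9)&(H[...,0]<26)&(H[...,1]>50)&(H[...,2]>80)
    for k in blobs(m,500):
        r=rect(ray(c,k.reshape(-1,2),zt))
        if abs(r[0]-570)<130 and abs(r[1]-275)<110: print(n,r,"local",loc(r[:2]).round(1))
    return c
E
python3 -c "
from h import *
c=wst(18);cv2.imwrite('pics/w4.png',c['image'][:,:,::-1]);wst(18,'side');wst(18,'scene')
s=manip.read_state();print(s['eef_pos'],s['finger_gap'])"
```

```text
wrist [576.9 281.8 177.2  62.4  -5.6] local [-97.5 -51. ]
side [574.8 281.7 194.6  87.7  -5. ] local [-99.6 -51.3]
scene [565.1 280.4 157.2  69.2  -5.5] local [-109.1  -53.5]
[571.2465954  281.53052189 120.59963394] 19.658000755770914
```

Request:
move_arm(
  dp=[
    [0.5,-26,0],
    [0,-26.5,0],
    [0,0,-40],
    [0,0,-40],
    [0,0,-22],
    [0,0,-8],
    [0,0,-2],
    [0,0,0],
    [0,0,0],
  ],
  rotation=[
    [0,0,0],
    [0,0,0],
    [0,0,0],
    [0,0,0],
    [0,0,0],
    [0,0,0],
    [0,0,0],
    [0,0,0],
    [0,0,0],
  ],
  hand=[0,0,0,0,0,0,0,0,0],
)

```text
clock: 11.6
eef_pos: [572.2, 229.2, 9.8]
eef_rot: [3.141, 0.001, 3.043]
wrist_force: [-0.2, 0.6, 0.1]
finger_gap: 0.6
finger_force: 0.0
```

Request:
move_arm(
  dp=[
    [0.5,5,0],
    [0.5,5,0],
    [0.5,5,0],
    [0.4,4,0],
    [0.3,3,0],
    [0.3,2,0],
    [0.2,2,0],
    [0,0,0],
  ],
  rotation=[
    [0,0,0],
    [0,0,0],
    [0,0,0],
    [0,0,0],
    [0,0,0],
    [0,0,0],
    [0,0,0],
    [0,0,0],
  ],
  hand=[0,0,0,0,0,0,0,0],
)

```text
clock: 12.6
eef_pos: [574.6, 255.2, 9.0]
eef_rot: [3.141, 0.0, 3.043]
wrist_force: [-0.5, -1.4, 3.2]
finger_gap: 0.8
finger_force: 1.4
```

Request:
move_arm(
  dp=[
    [0.1,1,0],
    [0.1,1,0],
    [0.1,1,0],
    [0,0,0],
  ],
  rotation=[
    [0,0,0],
    [0,0,0],
    [0,0,0],
    [0,0,0],
  ],
  hand=[0,0,0,0],
)

```text
clock: 13.1
eef_pos: [574.7, 257.8, 9.0]
eef_rot: [-3.141, -0.0, 3.043]
wrist_force: [-1.6, -5.5, 5.1]
finger_gap: 0.5
finger_force: 3.6
```

Request:
move_arm(
  dp=[
    [0.1,1,0],
    [0,0,0],
  ],
  rotation=[
    [0,0,0],
    [0,0,0],
  ],
  hand=[0,0],
)

```text
clock: 13.35
eef_pos: [574.7, 258.0, 8.9]
eef_rot: [-3.14, -0.001, 3.043]
wrist_force: [-2.8, -11.1, 5.9]
finger_gap: 0.2
finger_force: 6.2
```

Request:
move_arm(
  dp=[
    [-1,-8,0],
    [0,0,30],
    [-34,20,10],
    [-34,21,0],
    [-35,21.2,0],
    [0,0,-20],
    [0,0,-15],
    [0,0,-5],
    [0,0,0],
  ],
  rotation=[
    [0,0,0],
    [0,0,0],
    [0,0,0],
    [0,0,0],
    [0,0,0],
    [0,0,0],
    [0,0,0],
    [0,0,0],
    [0,0,0],
  ],
  hand=[0,0,0,0,0,0,0,0,0],
)

```text
clock: 14.48
eef_pos: [471.1, 313.0, 8.7]
eef_rot: [-3.141, -0.0, 3.042]
wrist_force: [-0.7, -0.0, -0.3]
finger_gap: 0.4
finger_force: 0.0
```

Request:
move_arm(
  dp=[
    [0,0,0],
    [5,-0.5,0],
    [5,-0.5,0],
    [3,-0.3,0],
    [2,-0.2,0],
    [0,0,0],
  ],
  rotation=[
    [0,0,0],
    [0,0,0],
    [0,0,0],
    [0,0,0],
    [0,0,0],
    [0,0,0],
  ],
  hand=[0,0,0,0,0,0],
)

```text
clock: 15.22
eef_pos: [486.1, 311.7, 8.9]
eef_rot: [-3.142, 0.0, 3.043]
wrist_force: [0.2, -0.0, -0.0]
finger_gap: 0.4
finger_force: 0.0
```

Request:
move_arm(
  dp=[
    [1,-0.1,0],
    [1,-0.1,0],
    [1,-0.1,0],
    [0,0,0],
  ],
  rotation=[
    [0,0,0],
    [0,0,0],
    [0,0,0],
    [0,0,0],
  ],
  hand=[0,0,0,0],
)

```text
clock: 15.72
eef_pos: [487.9, 311.5, 8.9]
eef_rot: [-3.141, -0.002, 3.043]
wrist_force: [-8.0, 0.7, 5.0]
finger_gap: 0.4
finger_force: 4.2
```

```bash
python3 -c "
from h import *
c=wst(18);cv2.imwrite('pics/w5.png',c['image'][:,:,::-1]);wst(18,'side')"
```

```text
wrist [558.  304.7  55.6  10.   -5.3] local [-118.5  -30. ]
side [585.3 299.5 194.8  86.8  -5.5] local [-90.9 -32.5]
```

Request:
move_arm(
  dp=[
    [1,-0.1,0],
    [0,0,0],
    [-8,0.8,0],
    [0,0,40],
    [0,0,50],
    [0,0,0],
    [0,0,0],
  ],
  rotation=[
    [0,0,0],
    [0,0,0],
    [0,0,0],
    [0,0,0],
    [0,0,0],
    [0,0,0],
    [0,0,0],
  ],
  hand=[0,0,0,0,0,0,0.8],
)

```text
clock: 16.7
eef_pos: [481.6, 312.0, 98.2]
eef_rot: [-3.141, -0.0, 3.043]
wrist_force: [0.3, -0.5, -0.0]
finger_gap: 7.3
finger_force: 0.0
```

```bash
python3 -c "
from h import *
c=wst(18);cv2.imwrite('pics/w6.png',c['image'][:,:,::-1]);wst(18,'side')
print(manip.read_state()['eef_pos'])"
```

```text
wrist [646.4 295.6  49.1  31.5  -5.6] local [-29.7 -30.4]
wrist [540.5 304.7  87.4  62.   -5.7] local [-136.   -31.7]
side [584.7 299.  194.   86.6  -4.9] local [-91.4 -33.1]
[481.36344662 311.81153347  97.50857989]
```

View pics/w6.png

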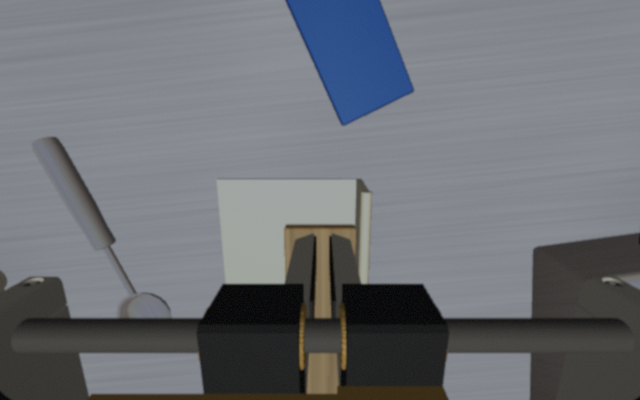

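Request:
move_arm(
  dp=[
    [0,-49,25],
    [0,-49,0],
    [0,-49,0],
    [-1,-49,0],
    [-1,-49,0],
    [-1,-49,0],
    [0,-49,0],
    [0,-49.3,0],
    [0,0,0],
    [0,0,0],
  ],
  rotation=[
    [0,0,0.02],
    [0,0,0.02],
    [0,0,0.02],
    [0,0,0.02],
    [0,0,0.02],
    [0,0,0.02],
    [0,0,0.02],
    [0,0,0.016],
    [0,0,0],
    [0,0,0],
  ],
  hand=[0.79,0.79,0.79,0.79,0.79,0.79,0.79,0.79,0.79,0.79],
)

```text
clock: 18.05
eef_pos: [478.6, -79.7, 123.2]
eef_rot: [3.141, -0.001, -3.085]
wrist_force: [-0.1, 0.2, 0.5]
finger_gap: 74.2
finger_force: 0.0
```

Request:
move_arm(
  dp=[
    [0,-1,-40],
    [0,0,-40],
    [0,0,-20],
    [0,0,-12],
    [0,0,-6],
    [0,0,0],
    [0,0,0],
    [0,0,0],
    [0,0,0],
    [0,0,0],
  ],
  rotation=[
    [0,0,0],
    [0,0,0],
    [0,0,0],
    [0,0,0],
    [0,0,0],
    [0,0,0],
    [0,0,0],
    [0,0,0],
    [0,0,0],
    [0,0,0],
  ],
  hand=[0.79,0.79,0.79,0.79,0.79,0.79,0.6,0.6,0.6,0.6],
)

```text
clock: 19.3
eef_pos: [479.3, -81.2, 6.5]
eef_rot: [-3.141, 0.001, -3.084]
wrist_force: [-1.3, 0.8, 6.3]
finger_gap: 61.3
finger_force: 40.0
```

Request:
move_arm(
  dp=[
    [0,0,0],
    [0,0,15],
    [0,0,30],
    [0,0,40],
    [0,0,40],
    [0,0,0],
  ],
  rotation=[
    [0,0,0],
    [0,0,0],
    [0,0,0],
    [0,0,0],
    [0,0,0],
    [0,0,0],
  ],
  hand=[0.6,0.6,0.6,0.6,0.6,0.6],
)

```text
clock: 20.05
eef_pos: [480.2, -81.5, 134.4]
eef_rot: [-3.14, 0.006, -3.084]
wrist_force: [-0.3, 0.1, -1.3]
finger_gap: 61.5
finger_force: 40.0
```

Request:
move_arm(
  dp=[
    [12,45,0],
    [12,45,0],
    [12,45,0],
    [12,46,0],
    [12,46,0],
    [12,46,0],
    [12,45,0],
    [11.2,45,0],
    [0,0,0],
    [0,0,0],
  ],
  rotation=[
    [0,0,-0.0195],
    [0,0,-0.0195],
    [0,0,-0.0195],
    [0,0,-0.0195],
    [0,0,-0.0195],
    [0,0,-0.0195],
    [0,0,-0.0195],
    [0,0,-0.0195],
    [0,0,0],
    [0,0,0],
  ],
  hand=[0.6,0.6,0.6,0.6,0.6,0.6,0.6,0.6,0.6,0.6],
)

```text
clock: 21.3
eef_pos: [573.7, 281.2, 130.2]
eef_rot: [-3.141, -0.001, 3.043]
wrist_force: [-0.2, -0.1, -0.8]
finger_gap: 61.3
finger_force: 40.0
```

Request:
move_arm(
  dp=[
    [1,0,-30],
    [0,0,-30],
    [0,0,-25],
    [0,0,-12],
    [0,0,-5],
    [0,0,-2.5],
    [0,0,-1],
    [0,0,0],
  ],
  rotation=[
    [0,0,0],
    [0,0,0],
    [0,0,0],
    [0,0,0],
    [0,0,0],
    [0,0,0],
    [0,0,0],
    [0,0,0],
  ],
  hand=[0.6,0.6,0.6,0.6,0.6,0.6,0.6,0.6],
)

```text
clock: 22.3
eef_pos: [575.3, 282.0, 25.9]
eef_rot: [3.141, 0.001, 3.043]
wrist_force: [-0.1, -0.2, -0.3]
finger_gap: 61.1
finger_force: 40.0
```

Request:
move_arm(
  dp=[
    [0,0,-0.5],
    [0,0,0],
    [0,0,0],
    [0,0,0],
    [0,0,0],
    [0,0,0],
  ],
  rotation=[
    [0,0,0],
    [0,0,0],
    [0,0,0],
    [0,0,0],
    [0,0,0],
    [0,0,0],
  ],
  hand=[0.6,0.6,0.73,0.73,0.73,0.73],
)

```text
clock: 23.05
eef_pos: [575.1, 281.9, 25.0]
eef_rot: [3.142, 0.0, 3.043]
wrist_force: [-0.1, 0.2, 0.4]
finger_gap: 68.6
finger_force: 0.0
```

Request:
move_arm(
  dp=[
    [0,0,10],
    [0,0,30],
    [0,0,40],
    [0,0,15],
    [0,0,0],
    [0,0,0],
    [0,0,0],
    [0,0,0],
  ],
  rotation=[
    [0,0,0],
    [0,0,0],
    [0,0,0],
    [0,0,0],
    [0,0,0],
    [0,0,0],
    [0,0,0],
    [0,0,0],
  ],
  hand=[0.73,0.73,0.73,0.73,0,0,0,0],
)

```text
clock: 24.05
eef_pos: [574.9, 281.8, 119.1]
eef_rot: [-3.141, -0.001, 3.043]
wrist_force: [-0.3, 0.4, -0.5]
finger_gap: 32.1
finger_force: 0.0
```

```bash
python3 -c "
from h import *
c=wst(32);cv2.imwrite('pics/w7.png',c['image'][:,:,::-1])
print(manip.read_state()['eef_pos'])"
```

```text
wrist [582.8 290.  171.7  78.1  -6.1] local [-92.4 -42.2]
[574.97131881 281.81096028 119.34562905]
```

View pics/w7.png

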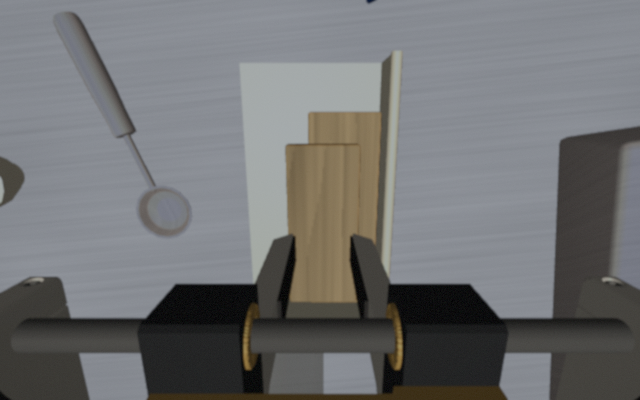

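The middle board lies square on the long one, its ends at rows 144 and 302 and its left edge near column 288. It still has to be pushed flush.

```bash
python3 -c "
from h import *
c=cam('wrist')
for q in [(286,144),(360,144),(290,301)]: print(loc(ray(c,q,32)[0]).round(1))
for q in [(308,112),(380,112)]: print('long',loc(ray(c,q,18)[0]).round(1))"
```

```text
[-152.9  -80.4]
[-152.8  -20. ]
[ -8.7 -81. ]
long [-178.2  -62.7]
long [-178.1   -2.5]
```

Request:
move_arm(
  dp=[
    [7,-27,0],
    [6,-27.4,0],
    [0,0,-40],
    [0,0,-35],
    [0,0,-15],
    [0,0,-6],
    [0,0,0],
    [0,0,0],
  ],
  rotation=[
    [0,0,0],
    [0,0,0],
    [0,0,0],
    [0,0,0],
    [0,0,0],
    [0,0,0],
    [0,0,0],
    [0,0,0],
  ],
  hand=[0,0,0,0,0,0,0,0],
)

```text
clock: 25.15
eef_pos: [588.7, 227.7, 25.2]
eef_rot: [3.141, 0.002, 3.043]
wrist_force: [-0.1, -1.0, 0.4]
finger_gap: 0.4
finger_force: 0.0
```

Request:
move_arm(
  dp=[
    [0.5,5,0],
    [0.5,5,0],
    [0.5,5,0],
    [0.4,4,0],
    [0.3,3,0],
    [0.3,3,0],
    [0.1,1,0],
    [0,0,0],
  ],
  rotation=[
    [0,0,0],
    [0,0,0],
    [0,0,0],
    [0,0,0],
    [0,0,0],
    [0,0,0],
    [0,0,0],
    [0,0,0],
  ],
  hand=[0,0,0,0,0,0,0,0],
)

```text
clock: 26.15
eef_pos: [590.8, 253.5, 24.0]
eef_rot: [3.141, 0.0, 3.043]
wrist_force: [0.7, -1.8, 2.7]
finger_gap: 0.2
finger_force: 1.8
```

Request:
move_arm(
  dp=[
    [0.1,1,0],
    [0.1,1,0],
    [0.1,1,0],
    [0,0,0],
  ],
  rotation=[
    [0,0,0],
    [0,0,0],
    [0,0,0],
    [0,0,0],
  ],
  hand=[0,0,0,0],
)

```text
clock: 26.65
eef_pos: [591.1, 256.5, 24.0]
eef_rot: [3.142, 0.0, 3.043]
wrist_force: [0.4, -3.2, 3.8]
finger_gap: 0.1
finger_force: 2.7
```

Request:
move_arm(
  dp=[
    [0.1,1,0],
    [0,0,0],
  ],
  rotation=[
    [0,0,0],
    [0,0,0],
  ],
  hand=[0,0],
)

```text
clock: 26.9
eef_pos: [591.0, 257.1, 24.0]
eef_rot: [-3.141, -0.0, 3.043]
wrist_force: [-1.5, -5.6, 5.6]
finger_gap: 0.2
finger_force: 4.3
```

Request:
move_arm(
  dp=[
    [0.1,1,0],
    [0,0,0],
  ],
  rotation=[
    [0,0,0],
    [0,0,0],
  ],
  hand=[0,0],
)

```text
clock: 27.15
eef_pos: [591.0, 257.4, 23.9]
eef_rot: [-3.14, -0.001, 3.043]
wrist_force: [-3.3, -11.2, 8.8]
finger_gap: 0.6
finger_force: 6.7
```

Request:
move_arm(
  dp=[
    [-1,-8,0],
    [0,0,30],
    [-28,20,10],
    [-28,20,0],
    [-29,19.5,0],
    [0,0,-20],
    [0,0,-14],
    [0,0,-5],
    [0,0,0],
  ],
  rotation=[
    [0,0,0],
    [0,0,0],
    [0,0,0],
    [0,0,0],
    [0,0,0],
    [0,0,0],
    [0,0,0],
    [0,0,0],
    [0,0,0],
  ],
  hand=[0,0,0,0,0,0,0,0,0],
)

```text
clock: 28.28
eef_pos: [505.4, 309.7, 24.7]
eef_rot: [-3.141, -0.0, 3.042]
wrist_force: [-0.2, -0.1, 1.7]
finger_gap: 0.6
finger_force: 0.0
```

Request:
move_arm(
  dp=[
    [0,0,0],
    [5,-0.5,0],
    [5,-0.5,0],
    [3,-0.3,0],
    [2,-0.2,0],
    [1,-0.1,0],
    [0,0,0],
  ],
  rotation=[
    [0,0,0],
    [0,0,0],
    [0,0,0],
    [0,0,0],
    [0,0,0],
    [0,0,0],
    [0,0,0],
  ],
  hand=[0,0,0,0,0,0,0],
)

```text
clock: 29.15
eef_pos: [521.3, 308.4, 24.9]
eef_rot: [-3.142, 0.0, 3.043]
wrist_force: [-0.8, 0.2, 0.3]
finger_gap: 0.6
finger_force: 0.0
```

Request:
move_arm(
  dp=[
    [1,-0.1,0],
    [1,-0.1,0],
    [0,0,0],
  ],
  rotation=[
    [0,0,0],
    [0,0,0],
    [0,0,0],
  ],
  hand=[0,0,0],
)

```text
clock: 29.52
eef_pos: [522.7, 308.2, 24.9]
eef_rot: [-3.141, -0.001, 3.043]
wrist_force: [-4.4, 1.0, 2.2]
finger_gap: 0.6
finger_force: 2.4
```

Request:
move_arm(
  dp=[
    [1,-0.1,0],
    [0.5,0,0],
    [0,0,0],
  ],
  rotation=[
    [0,0,0],
    [0,0,0],
    [0,0,0],
  ],
  hand=[0,0,0],
)

```text
clock: 29.9
eef_pos: [522.9, 308.2, 24.9]
eef_rot: [-3.14, -0.004, 3.043]
wrist_force: [-15.0, -0.8, 8.7]
finger_gap: 0.8
finger_force: 7.5
```

Request:
move_arm(
  dp=[
    [-8,0.8,0],
    [0,0,55],
    [0,0,60],
    [0,0,60],
    [5,-48,0],
    [5,-48,0],
    [5,-48,0],
    [5,-48,0],
    [5,-48,0],
    [5,-48,0],
  ],
  rotation=[
    [0,0,0],
    [0,0,0],
    [0,0,0],
    [0,0,0],
    [0,0,-0.02],
    [0,0,-0.02],
    [0,0,-0.02],
    [0,0,-0.02],
    [0,0,-0.02],
    [0,0,-0.02],
  ],
  hand=[0,0,0,0,0.79,0.79,0.79,0.79,0.79,0.79],
)

```text
clock: 31.15
eef_pos: [546.7, 19.3, 200.1]
eef_rot: [-3.142, 0.001, 2.922]
wrist_force: [0.0, -0.5, -0.5]
finger_gap: 57.0
finger_force: 0.0
```

Request:
move_arm(
  dp=[
    [5,-48,0],
    [5,-48,0],
    [5,-48,0],
    [5,-48,0],
    [5,-48,0],
    [5,-48,0],
    [5,-48,0],
    [0,0,0],
    [0,0,0],
  ],
  rotation=[
    [0,0,-0.02],
    [0,0,-0.02],
    [0,0,-0.02],
    [0,0,-0.02],
    [0,0,-0.02],
    [0,0,-0.02],
    [0,0,-0.02],
    [0,0,0],
    [0,0,0],
  ],
  hand=[0.79,0.79,0.79,0.79,0.79,0.79,0.79,0.79,0.79],
)

```text
clock: 32.28
eef_pos: [581.7, -314.6, 199.7]
eef_rot: [3.141, -0.0, 2.783]
wrist_force: [0.4, -0.3, 0.0]
finger_gap: 74.4
finger_force: 0.0
```

```bash
python3 - <<'E'
from h import *
c=cam("wrist")
H=hsv(c);m=(H[...,0]>9)&(H[...,0]<26)&(H[...,1]>50)&(H[...,2]>80)
for k in blobs(m,800): print(rect(ray(c,k.reshape(-1,2),14)))
s=manip.read_state();print(s["eef_pos"].round(1),s["eef_rot"].round(3))
E
```

```text
[ 572.3 -316.8  108.3   60.6  -21. ]
[ 581.9 -314.2  200. ] [3.142 0.    2.784]
```

Request:
move_arm(
  dp=[
    [0,-5,-40],
    [0,0,-50],
    [0,0,-45],
    [0,0,-30],
    [0,0,-17],
    [0,0,-8],
    [0,0,-4.5],
    [0,0,0],
    [0,0,0],
  ],
  rotation=[
    [0,0,0],
    [0,0,0],
    [0,0,0],
    [0,0,0],
    [0,0,0],
    [0,0,0],
    [0,0,0],
    [0,0,0],
    [0,0,0],
  ],
  hand=[0.79,0.79,0.79,0.79,0.79,0.79,0.79,0.79,0.79],
)

```text
clock: 33.45
eef_pos: [582.1, -320.3, 6.3]
eef_rot: [-3.141, 0.001, 2.783]
wrist_force: [-0.4, 0.5, 0.1]
finger_gap: 74.6
finger_force: 0.0
```

Request:
move_arm(
  dp=[
    [0,0,0],
    [0,0,0],
    [0,0,0],
    [0,0,0],
    [0,0,15],
    [0,0,35],
    [0,0,50],
    [0,0,50],
    [0,0,40],
    [0,0,0],
  ],
  rotation=[
    [0,0,0],
    [0,0,0],
    [0,0,0],
    [0,0,0],
    [0,0,0],
    [0,0,0],
    [0,0,0],
    [0,0,0],
    [0,0,0],
    [0,0,0],
  ],
  hand=[0.6,0.6,0.6,0.6,0.6,0.6,0.6,0.6,0.6,0.6],
)

```text
clock: 34.7
eef_pos: [582.6, -320.7, 199.9]
eef_rot: [-3.14, 0.006, 2.783]
wrist_force: [0.8, -0.2, -1.1]
finger_gap: 61.7
finger_force: 40.0
```

Request:
move_arm(
  dp=[
    [3,46,0],
    [3,46,0],
    [3,46,0],
    [3,46,0],
    [3,46,0],
    [3,46,0],
    [3,46,0],
    [3,46,0],
    [3,46,0],
  ],
  rotation=[
    [0,0,0.02],
    [0,0,0.02],
    [0,0,0.02],
    [0,0,0.02],
    [0,0,0.02],
    [0,0,0.02],
    [0,0,0.02],
    [0,0,0.02],
    [0,0,0.02],
  ],
  hand=[0.6,0.6,0.6,0.6,0.6,0.6,0.6,0.6,0.6],
)

```text
clock: 35.83
eef_pos: [608.2, 95.3, 194.6]
eef_rot: [-3.141, -0.002, 2.963]
wrist_force: [-0.3, -0.9, -1.2]
finger_gap: 62.0
finger_force: 40.0
```

Request:
move_arm(
  dp=[
    [3,46,0],
    [3,46,0],
    [3,46,0],
    [2,46,0],
    [0,0,0],
    [0,0,0],
  ],
  rotation=[
    [0,0,0.02],
    [0,0,0.02],
    [0,0,0.02],
    [0,0,0.02],
    [0,0,0],
    [0,0,0],
  ],
  hand=[0.6,0.6,0.6,0.6,0.6,0.6],
)

```text
clock: 36.58
eef_pos: [619.4, 277.4, 194.6]
eef_rot: [-3.141, -0.001, 3.043]
wrist_force: [-0.5, -1.3, 0.2]
finger_gap: 61.4
finger_force: 40.0
```

Request:
move_arm(
  dp=[
    [0.5,0,-40],
    [0,0,-45],
    [0,0,-35],
    [0,0,-20],
    [0,0,-9],
    [0,0,-4],
    [0,0,-2],
    [0,0,0],
    [0,0,0],
  ],
  rotation=[
    [0,0,0],
    [0,0,0],
    [0,0,0],
    [0,0,0],
    [0,0,0],
    [0,0,0],
    [0,0,0],
    [0,0,0],
    [0,0,0],
  ],
  hand=[0.6,0.6,0.6,0.6,0.6,0.6,0.6,0.6,0.6],
)

```text
clock: 37.7
eef_pos: [620.4, 278.0, 41.0]
eef_rot: [3.141, 0.001, 3.043]
wrist_force: [-0.8, -0.3, -0.7]
finger_gap: 61.4
finger_force: 40.0
```

Request:
move_arm(
  dp=[
    [0,0,-0.7],
    [0,0,0],
    [0,0,0],
    [0,0,0],
    [0,0,0],
    [0,0,0],
  ],
  rotation=[
    [0,0,0],
    [0,0,0],
    [0,0,0],
    [0,0,0],
    [0,0,0],
    [0,0,0],
  ],
  hand=[0.6,0.6,0.73,0.73,0.73,0.73],
)

```text
clock: 38.45
eef_pos: [620.2, 277.9, 39.8]
eef_rot: [3.142, 0.0, 3.043]
wrist_force: [0.0, 0.4, 0.1]
finger_gap: 68.4
finger_force: 0.0
```

Request:
move_arm(
  dp=[
    [0,0,10],
    [0,0,30],
    [0,0,40],
    [0,0,15],
    [-60,6,0],
    [-40,4,0],
    [0,0,0],
    [0,0,0],
  ],
  rotation=[
    [0,0,0],
    [0,0,0],
    [0,0,0],
    [0,0,0],
    [0,0,0],
    [0,0,0],
    [0,0,0],
    [0,0,0],
  ],
  hand=[0.73,0.73,0.73,0.73,0.9,0.9,0.9,0.9],
)

```text
clock: 39.45
eef_pos: [520.8, 287.8, 134.8]
eef_rot: [3.142, 0.0, 3.043]
wrist_force: [0.2, 0.4, -0.5]
finger_gap: 84.5
finger_force: 0.0
```

```bash
python3 -c "
from h import *
c=cam('wrist');cv2.imwrite('pics/w8.png',c['image'][:,:,::-1])
print(manip.read_state()['eef_pos'])"
```

```text
[521.00908842 287.74510132 134.58685282]
```

View pics/w8.png

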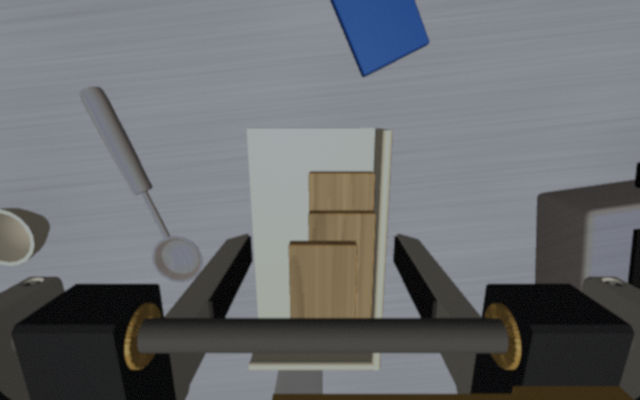

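The short board lies on top with its end at row 242, columns 290–357. Both lower boards sit against the long fence. Now I'll push the short one home.

Request:
move_arm(
  dp=[
    [42,-31,0],
    [42,-32,0],
    [0,0,-20],
    [0,0,-40],
    [0,0,-25],
    [0,0,-8],
    [0,0,-4],
    [0,0,0],
    [0,0,0],
  ],
  rotation=[
    [0,0,0],
    [0,0,0],
    [0,0,0],
    [0,0,0],
    [0,0,0],
    [0,0,0],
    [0,0,0],
    [0,0,0],
    [0,0,0],
  ],
  hand=[0,0,0,0,0,0,0,0,0],
)

```text
clock: 40.62
eef_pos: [604.7, 225.0, 38.7]
eef_rot: [3.141, 0.001, 3.043]
wrist_force: [0.2, 0.4, -0.4]
finger_gap: 0.8
finger_force: 0.0
```

Request:
move_arm(
  dp=[
    [0.5,5,0],
    [0.5,5,0],
    [0.5,5,0],
    [0.4,4,0],
    [0.3,3,0],
    [0.3,3,0],
    [0.2,2,0],
    [0,0,0],
  ],
  rotation=[
    [0,0,0],
    [0,0,0],
    [0,0,0],
    [0,0,0],
    [0,0,0],
    [0,0,0],
    [0,0,0],
    [0,0,0],
  ],
  hand=[0,0,0,0,0,0,0,0],
)

```text
clock: 41.62
eef_pos: [607.0, 252.0, 37.8]
eef_rot: [3.141, 0.0, 3.043]
wrist_force: [-0.1, -1.0, 1.6]
finger_gap: 0.5
finger_force: 0.6
```

Request:
move_arm(
  dp=[
    [0.1,1,0],
    [0.1,1,0],
    [0.1,1,0],
    [0.1,1,0],
    [0,0,0],
  ],
  rotation=[
    [0,0,0],
    [0,0,0],
    [0,0,0],
    [0,0,0],
    [0,0,0],
  ],
  hand=[0,0,0,0,0],
)

```text
clock: 42.25
eef_pos: [607.2, 255.4, 37.7]
eef_rot: [-3.141, -0.0, 3.043]
wrist_force: [-1.2, -5.9, 3.5]
finger_gap: 0.5
finger_force: 3.4
```

Request:
move_arm(
  dp=[
    [0.1,1,0],
    [0,0,0],
  ],
  rotation=[
    [0,0,0],
    [0,0,0],
  ],
  hand=[0,0],
)

```text
clock: 42.5
eef_pos: [607.2, 255.5, 37.7]
eef_rot: [-3.139, -0.001, 3.042]
wrist_force: [-2.4, -11.3, 5.2]
finger_gap: 0.2
finger_force: 5.8
```

Request:
move_arm(
  dp=[
    [-1,-8,0],
    [0,0,30],
    [-22,19,5],
    [-22,19,0],
    [-23.6,20,0],
    [0,0,-18],
    [0,0,-12],
    [0,0,-5],
    [0,0,0],
  ],
  rotation=[
    [0,0,0],
    [0,0,0],
    [0,0,0],
    [0,0,0],
    [0,0,0],
    [0,0,0],
    [0,0,0],
    [0,0,0],
    [0,0,0],
  ],
  hand=[0,0,0,0,0,0,0,0,0],
)

```text
clock: 43.62
eef_pos: [539.1, 306.3, 37.2]
eef_rot: [-3.141, -0.001, 3.042]
wrist_force: [-0.2, 0.9, -0.6]
finger_gap: 0.8
finger_force: 0.0
```

Request:
move_arm(
  dp=[
    [0,0,0],
    [5,-0.5,0],
    [5,-0.5,0],
    [3,-0.3,0],
    [2,-0.2,0],
    [1,-0.1,0],
    [1,-0.1,0],
    [0,0,0],
  ],
  rotation=[
    [0,0,0],
    [0,0,0],
    [0,0,0],
    [0,0,0],
    [0,0,0],
    [0,0,0],
    [0,0,0],
    [0,0,0],
  ],
  hand=[0,0,0,0,0,0,0,0],
)

```text
clock: 44.62
eef_pos: [555.9, 305.2, 37.7]
eef_rot: [3.142, 0.0, 3.043]
wrist_force: [-0.1, -0.4, 0.6]
finger_gap: 0.7
finger_force: 0.0
```

Request:
move_arm(
  dp=[
    [1,-0.1,0],
    [1,-0.1,0],
    [0,0,0],
  ],
  rotation=[
    [0,0,0],
    [0,0,0],
    [0,0,0],
  ],
  hand=[0,0,0],
)

```text
clock: 45.0
eef_pos: [557.6, 305.0, 37.7]
eef_rot: [-3.141, -0.001, 3.043]
wrist_force: [-3.2, -0.4, 2.0]
finger_gap: 0.5
finger_force: 2.1
```

Request:
move_arm(
  dp=[
    [1,-0.1,0],
    [0.7,0,0],
    [0,0,0],
  ],
  rotation=[
    [0,0,0],
    [0,0,0],
    [0,0,0],
  ],
  hand=[0,0,0],
)

```text
clock: 45.38
eef_pos: [557.7, 305.0, 37.7]
eef_rot: [-3.14, -0.004, 3.043]
wrist_force: [-16.9, -1.1, 9.4]
finger_gap: 0.1
finger_force: 8.1
```

Request:
move_arm(
  dp=[
    [-8,0.8,0],
    [0,0,50],
    [0,0,60],
    [0,0,40],
    [-60,-30,0],
    [-50,-30,20],
    [0,0,0],
    [0,0,0],
  ],
  rotation=[
    [0,0,0],
    [0,0,0],
    [0,0,0],
    [0,0,0],
    [0,0,0],
    [0,0,0],
    [0,0,0],
    [0,0,0],
  ],
  hand=[0,0,0,0,0.9,0.9,0.9,0.9],
)

```text
clock: 46.38
eef_pos: [446.2, 247.9, 208.0]
eef_rot: [3.141, 0.001, 3.043]
wrist_force: [0.8, 1.1, 0.3]
finger_gap: 36.8
finger_force: 0.0
```

```bash
python3 -c "
from h import *
c=cam('wrist');a=c['image'][:,:,::-1];cv2.imwrite('pics/w9.png',cv2.resize(a[200:400,220:480],None,fx=3,fy=3,interpolation=cv2.INTER_CUBIC))
c=cam('scene');a=c['image'][:,:,::-1]
cv2.imwrite('pics/w10.png',np.vstack([cv2.resize(a[160:290,360:520],(700,569),interpolation=cv2.INTER_CUBIC)]))
s=manip.read_state();print(s['eef_pos'],s['clock'])"
```

```text
[446.31980612 248.04038915 207.17282741] 46.475
```

View pics/w9.png

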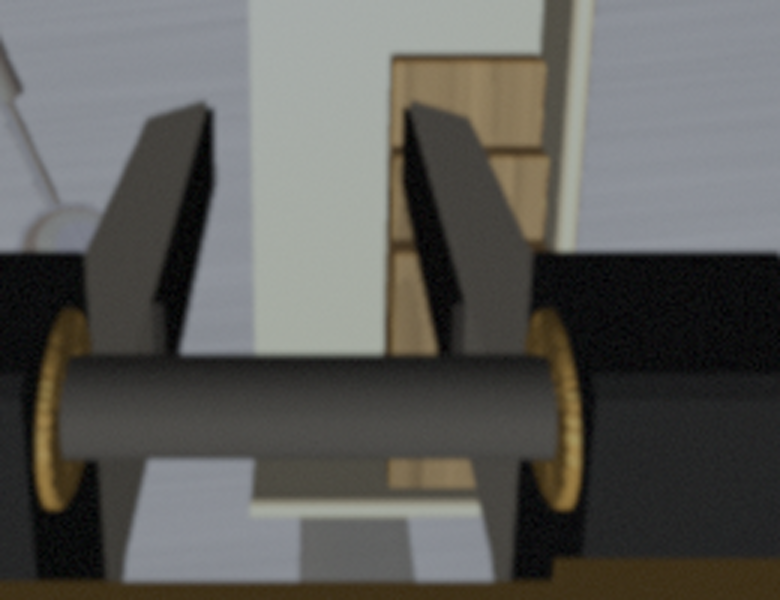

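View pics/w10.png

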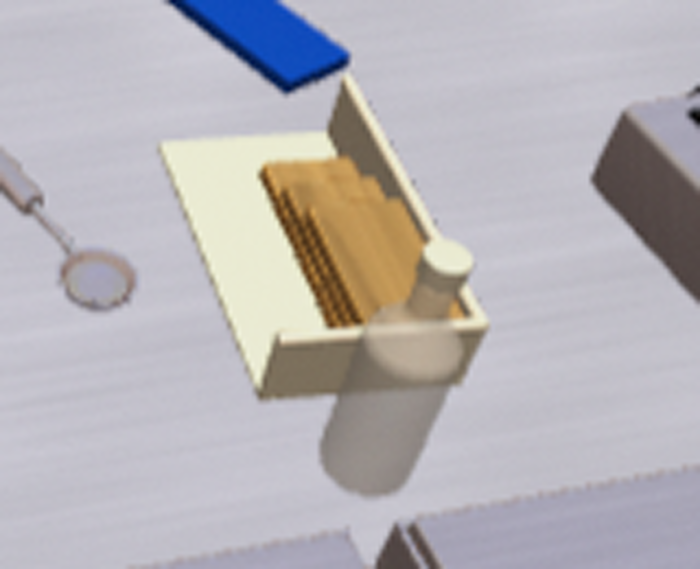

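The last two views show the three boards stacked with aligned long sides and even steps (rows 57, 150 and 243). They sit against both fences, and the bottle is still upright. Handing in.

```bash
python3 -c "
from cell import manip
print(manip.sign_off())"
```

```text
the job is handed in; nothing more can be done
None
```

The three boards are stacked flat in the white corner stand, long at the bottom, middle on it and short on top, each pushed flush against both fences; I handed the job in at about 46.5 s of the 72 s allowed, and no contact with any bystander showed in the forces or pictures.

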